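Hang the tool cup on the bent rail beside the potter's wheel

TASK

Pick up the small tool cup by its wooden handle, thread its eye over the free end of the bent steel rail and slide it gently along the rod, round both corners, until the eye is fully home against the stop collar near the post. Leave it hanging there at rest. The rod was bent by hand, so feel your way along it and never force the eye or the gripper against it (20 N of contact is too much), and leave the other things on the bench where they are.

Things in the scene. Friction and masses are not known exactly. Their poses are not given: they have to be found in the camera images.
- rail: The tool rail, bolted to the bench: dark steel foot plate 130 x 110 x 12 mm, a 16 mm post, and from its top one stiff level steel rod 8 mm thick, axis 150 mm above the bench all along, held only by the post. Three straight legs joined by two sharp hand-made corners in the level plane: C from the post exactly along the rail's +y (x = 0), then B, then A with the free end. Origin: on the bench on the post's axis; z up.
- home (a point): The point on the axis of leg C where the eye's centre is when the eye touches the stop: rail x = 0, y = 58 mm, z = 150 mm; axes as the rail's. The stop is a dark collar on the rod, 32 mm in diameter, from rail y = 45 to 55 mm. Leg C ends at rail y = 120 to 160 mm; there the rod turns towards the rail's -x by 42 to 67 degrees.
- tip: The rod's round free end, 8 mm thick; origin on the rod's axis at the end of leg A, 150 mm above the bench. From leg C, leg B runs 90 to 140 mm, slanting to the rail's -x; then the rod turns back by 42 to 67 degrees into leg A, 70 to 110 mm long, which points along the rail's +y to within about 23 degrees. The axes of this entry mean nothing.
- cup: The tool cup to hang: open aluminium cup 44 mm across, 45 mm high, with two thin steel arms from its rim up to a round upright steel eye, and an upright wooden handle above the eye; 155 mm high in all, 85 to 170 g. Stands upright on the bench. Origin: centre of its underside; z up.
- eye (a point): Centre of the eye's hole, 85 mm above the cup's underside. The eye is a ring of 6 mm round wire, 18 mm hole, 30 mm outside; the hole's axis is the cup's x axis. The 8 mm rod passes through with 5 mm of play all round, either way round. Axes as the cup's.
- handle (a point): Point to grip on the wooden handle, 50 mm above the eye's centre. The handle is 16 mm along the cup's x, 12 mm along its y, and reaches from 13 to 72 mm above the eye's centre; pinched across its y at this height the fingers stay above the rod and collar. Axes as the cup's.
- tumbler: Bystander: a loose plain aluminium cup without eye, 48 mm across, 50 mm high. Origin: centre of its underside.
- wood_rib: Bystander: a loose flat round wooden rib, 84 mm across, 6 mm thick. Origin: centre of its underside.
- loop_tool: Bystander: a loose trimming tool, wooden handle with steel loop, 150 mm long along its x, 12 mm thick, lying flat. Origin: middle, on the bench.
- pinch_pot: Bystander: a loose white bowl, 90 mm across, 50 mm high. Origin: centre of its underside.
- pot: Bystander: a loose pale clay pot, 100 mm across, 90 mm high, on a round grey bat 170 mm across and 12 mm thick. Origin: centre of its underside.
- brush: Bystander: a loose brush lying on the bench, its length along x. Origin: on the bench below it.
Mind the look-alikes: they are no part of the job. Of the things that look like the cup, the middle-sized one is meant.

How it is judged:
On the way, in this order (a step that is already met when the one before it is completed fails the run):
1. the eye is brought to the rod's free end (distance between eye and tip below 0.015 m).
2. the eye has been slid to the stop (y of eye in the frame of rail between 0.053 and 0.064 m and x of eye in the frame of rail between -0.009 and 0.009 m and z of eye in the frame of rail between 0.141 and 0.159 m), for 0.2 s.
At the end, for the whole second after the job is handed in: The cup hangs on the rod with its eye round leg C, the eye's centre between 5 mm short of the touching position towards the post and 6 mm away from it towards the corner (rail y 53 to 64 mm), within 9 mm of the rod's axis across and in height, let go and moving slower than 0.05 m/s (all of step 2 and linear speed of cup below 0.05 m/s and contact force between the fingers and cup below 0.1 N).
It fails at once if the cup is forced against the rail (over 20 N) (contact force between cup and rail above 20 N).
It fails at once if the gripper is pushed against the rail (over 20 N) (contact force between the fingers and rail above 20 N).
It fails at once if a bystander is shifted by more than 20 mm (distance of any of tumbler, wood_rib, loop_tool, pinch_pot, pot, brush from where it was at the start of the episode above 0.02 m).
It also fails if it takes over 72 s, if anything falls off the work surface, if the arm or the gripper's body presses on something with over 40 N, if the wrist force passes 120 N, or if a joint passes its speed limit or range.

ROBOT

A 6-joint arm with a two-finger parallel gripper is mounted at the origin on the work surface. World frame = base frame: x ahead of the robot, y to its left, z up, the work surface at z = 0. Lengths are in m, angles in rad, forces in N, time in s.
With the tool pointing down it reaches from about 0.275 to 0.75 m from the base axis. Payload 10.2 kg.
Tool frame: the origin (TCP) lies midway between the tips of the shut fingers; the grasp point (between the pads) lies 19 mm behind it (env.hold_point_z is the distance from the TCP to the grasp point, in m); z points along the fingers, y is the line along which they close (so a half turn about z gives the same grasp; the last joint's range is limited). The gripper opens to 85 mm and grips with 20 to 120 N. Pads are 22 mm wide; open, the fingers measure 114 mm over their backs; the gripper's body (76 mm by 85 mm) begins 54 mm behind the grasp point. The pads swing forward as they close: fully open they stand 13 mm farther back than shut.
Start: joints at [-1.41, 0.313, 1.498, -0, 1.331, -0.223], TCP at [0.197, -0.487, 0.231] pointing down, gripper open.
Joint ranges: [-2.94, 2.94], [-0.97, 2.17], [0.19, 2.56], [-1.23, 4.37], [0.02, 3.11], [-2.88, 2.88]. Speed limits (rad/s): [2.39, 2.39, 3.01, 3.14, 3.14, 3.14].

INTERFACE

Orientations are given as a unit quaternion [x, y, z, w].
In Python, from bench import env, kinematics, monitor, eyes, job gives the robot as it stands. The module is installed in compiled form; this text tells all that it offers. Calls block until the motion is done:
- env.reach(position, orientation): joint-space move of the TCP to a pose.
- env.movel(position, velocity=0.15, frame=None, guard=None): straight line of the TCP; frame=None keeps the orientation; velocity is the mean speed in m/s. With guard (N) it stops when the force on the tool has changed by that much, and returns True; else False.
- env.set_joints(angles): joint-space move.
- env.release() and env.close_gripper(effort=None): open the fingers fully, or close them until they stop; effort is the grip in N (None keeps the last).
- env.hold(seconds).
- kinematics.ik(position, orientation): joint angles nearest the present ones, or None.
- monitor.sense(): the state.
- eyes.grab_frame(name): name is "scene" or "top" or "wrist"; returns a dict with "frame" (400x640x3 uint8, red, green, blue), "mtx" (3x3 intrinsics, pixels), "view" (4x4, takes a point from world to camera coordinates). Camera axes: x right, y down, z forward; pixel columns grow to the right and rows downward; lengths in m; the calibration is good to about 2 mm. A picture is of the moment at which its call begins. There is no depth.
A pose or a line that the arm cannot do raises env.MotionError and nothing moves.
- job.hand_in(): hands the job in; it is judged then, once.
The state is a dict: "clock": time; "joints": joint angles; "qvel": joint speeds; "joint_efforts": joint torques, N m; "position": TCP position; "ee_rot": TCP orientation; "contact_force": force on the tool from outside, world axes, zero at the start; "ft_torque": the same for the moment, N m; "finger_gap": opening from 0.0 (shut) to 1.0 (fully open); "gripper_force": force on a finger pad.
Only numpy, scipy, OpenCV 4.12 (cv2) and the standard library are available. Lean on these libraries where they do the work, as an engineer would, in place of code of your own. Each camera call takes 0.05 s, during which the arm holds its last target. There are 200 camera calls.

## Working session

There is one attempt and no reset: what is moved stays moved. The work goes in short steps, each a Python script; the robot and the scene stay as the last script left them, time stands still between calls to the robot, and variables do not carry over. Pictures are saved under pics/ and viewed, at most 10 in all, crops included, and the job is handed in when it is done.

```bash
mkdir -p pics; ls
python3 - <<'E'
from bench import env, kinematics, monitor, eyes, job
import cv2, numpy as np
for n in ["scene","top"]:
    f=eyes.grab_frame(n); cv2.imwrite(f"pics/{n}0.png",f["frame"][:,:,::-1]); np.savez(f"{n}0.npz",**f)
    print(n,f["mtx"].round(1).tolist(),f["view"].round(3).tolist())
s=monitor.sense(); print(s["clock"],s["position"],s["ee_rot"],s["contact_force"],env.hold_point_z)
E
```

```text
pics
scene [[396.5, 0.0, 314.7], [0.0, 396.5, 196.9], [0.0, 0.0, 1.0]] [[0.237, 0.971, -0.005, -0.235], [0.525, -0.133, -0.841, -0.221], [-0.817, 0.197, -0.541, 1.55], [0.0, 0.0, 0.0, 1.0]]
top [[496.4, 0.0, 311.5], [0.0, 496.4, 208.5], [0.0, 0.0, 1.0]] [[0.022, -0.999, 0.03, 0.041], [-0.993, -0.025, -0.116, 0.62], [0.117, -0.027, -0.993, 1.113], [0.0, 0.0, 0.0, 1.0]]
0.1 [ 0.19651939 -0.48659269  0.23082081] [ 9.81647412e-01  1.90704086e-01  7.14375554e-06 -5.56972797e-04] [ 0.36889649 -0.02395214 -0.35859962] 0.0187
```

View pics/scene0.png

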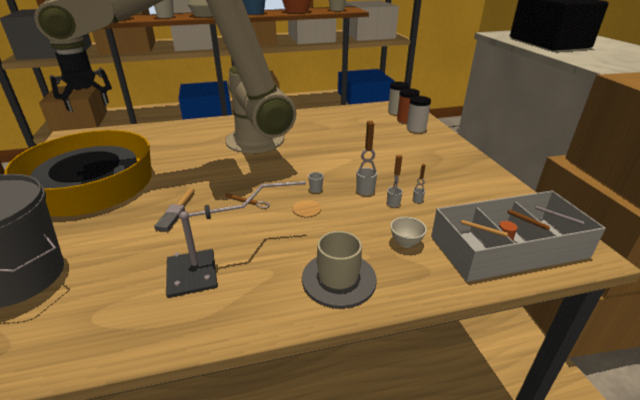

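View pics/top0.png

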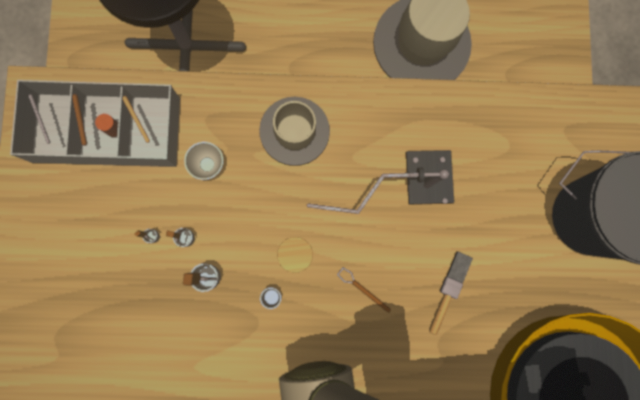

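The scene view shows the rail post at (187,215), its rod tip at (304,184), and three look-alikes; the middle one is at (395,195). In the top view the rod runs from the post (445,174) via (383,177) and (357,211) to its tip (309,206). The middle cup is at (183,237).

```bash
cat > h.py <<'E'
import numpy as np, cv2
from scipy.spatial.transform import Rotation as R
def ray(f,uv):
    V=f["view"]; Rc=V[:3,:3]; c=-Rc.T@V[:3,3]
    d=Rc.T@np.linalg.solve(f["mtx"],[uv[0],uv[1],1.]); return c,d/np.linalg.norm(d)
def onplane(f,uv,z):
    c,d=ray(f,uv); return c+d*(z-c[2])/d[2]
def proj(f,p):
    q=f["view"][:3,:3]@np.asarray(p,float)+f["view"][:3,3]; q=f["mtx"]@q; return q[:2]/q[2]
def tri(fs,uvs):
    A=np.zeros((3,3));b=np.zeros(3)
    for f,uv in zip(fs,uvs):
        c,d=ray(f,uv);M=np.eye(3)-np.outer(d,d);A+=M;b+=M@c
    return np.linalg.solve(A,b)
def quat(yaw): # tool down, tool y axis (closing) along world angle yaw
    y=np.array([np.cos(yaw),np.sin(yaw),0]);z=np.array([0,0,-1.]);x=np.cross(y,z)
    return R.from_matrix(np.c_[x,y,z]).as_quat()
E
python3 - <<'E'
from h import *
t=np.load("top0.npz");s=np.load("scene0.npz")
for n,uv,z in [("post",(445,174),.15),("c1",(383,177),.15),("c2",(357,211),.15),("tip",(309,206),.15),("cup",(184,238),.03)]: print(n,onplane(t,uv,z).round(3))
for n,uv,z in [("post",(187,215),.15),("c1",(243,207),.15),("c2",(262,185),.15),("tip",(304,184),.15),("cup",(394,206),.0)]: print("s",n,onplane(s,uv,z).round(3))
a=t["frame"][155:255,130:180+60];b=t["frame"][155:225,295:465]; c=s["frame"][145:215,375:435]
rs=lambda im,k:cv2.resize(im,None,fx=k,fy=k,interpolation=cv2.INTER_CUBIC)
o=np.zeros((600,800,3),np.uint8); B=rs(b,4.5);o[:B.shape[0],:B.shape[1]]=B
A=rs(t["frame"][222:252,132:202],5.5);o[330:330+A.shape[0],:A.shape[1]]=A
C=rs(c,3.7);o[330:330+C.shape[0],400:400+C.shape[1]]=C
cv2.imwrite("pics/crop.png",o[:,:,::-1])
E
```

```text
post [ 0.686 -0.222  0.15 ]
c1 [ 0.676 -0.091  0.15 ]
c2 [ 0.602 -0.037  0.15 ]
tip [0.61  0.064 0.15 ]
cup [0.544 0.346 0.03 ]
s post [ 0.684 -0.212  0.15 ]
s c1 [ 0.682 -0.09   0.15 ]
s c2 [ 0.597 -0.036  0.15 ]
s tip [0.618 0.065 0.15 ]
s cup [0.559 0.344 0.   ]
```

View pics/crop.png

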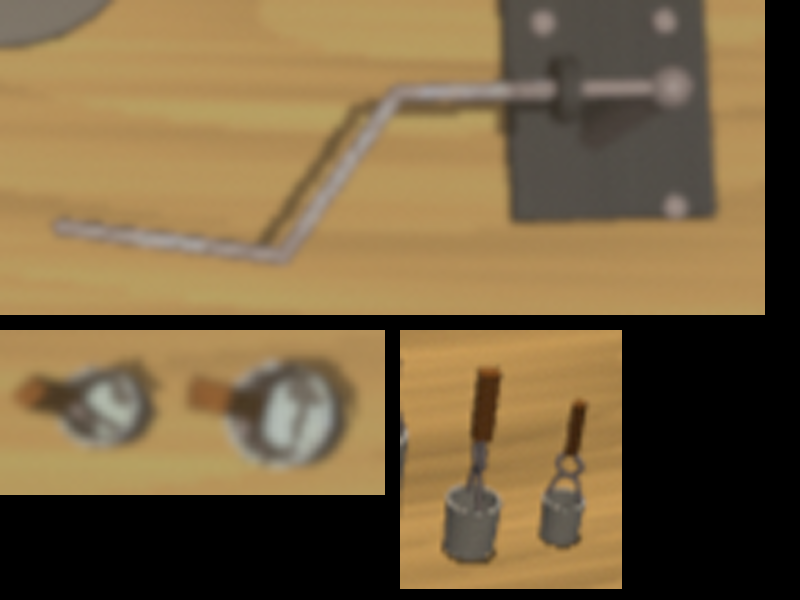

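The rod corners and tip are clear in the crop, and the collar is at about (426,174). The middle cup's eye is seen edge-on from the scene camera, so its hole axis lies close to world y. Next I compute positions, check reach, and move over the cup for a wrist view.

Run:
```python
from h import *
from bench import env, kinematics, monitor, eyes, job
t=np.load("top0.npz")
P={n:onplane(t,uv,.15) for n,uv in dict(tip=(306.4,205.1),c2=(358.4,211.5),c1=(383.1,175.3),post=(444.4,173.7),col=(425.6,174.2)).items()}
for k,v in P.items(): print(k,v.round(4))
big=onplane(t,(206,279),.04); cup=onplane(t,(185,238),.03); print("big",big,"cup",cup)
for yaw in (0,np.pi):
    for p,dy in [((cup[0],cup[1],.32),0),((cup[0],cup[1],.12),0),(P["tip"]+[0,.03,.031],.1),(P["c2"]+[0,0,.031],.5),(P["c1"]+[0,0,.031],.5),(P["post"]+[0,.058,.031],0)]:
        j=kinematics.ik(np.array(p),quat(yaw+dy)); print(yaw,None if j is None else np.round(j,2))
```

```text
tip [0.612  0.0692 0.15  ]
c2 [ 0.6013 -0.0395  0.15  ]
c1 [ 0.6793 -0.0909  0.15  ]
post [ 0.6863 -0.2211  0.15  ]
col [ 0.6841 -0.1811  0.15  ]
big [0.45221209 0.289729   0.04      ] cup [0.54390142 0.34364293 0.03      ]
0 [ 0.38  0.56  0.91 -0.    1.67  0.38]
0 [ 0.38  0.67  1.25 -0.    1.23  0.38]
0 [-0.03  0.56  1.26 -0.    1.32 -0.13]
0 [-0.26  0.52  1.32 -0.    1.3  -0.76]
0 [-0.3   0.72  1.   -0.    1.42 -0.8 ]
0 [-0.4   0.77  0.91 -0.    1.46 -0.4 ]
3.141592653589793 [ 0.38  0.56  0.91 -0.    1.67 -2.76]
3.141592653589793 [ 0.38  0.67  1.25 -0.    1.23 -2.76]
3.141592653589793 None
3.141592653589793 [-0.26  0.52  1.32 -0.    1.3   2.38]
3.141592653589793 [-0.3   0.72  1.   -0.    1.42  2.34]
3.141592653589793 [-0.4   0.77  0.91 -0.    1.46  2.74]
```

Run:
```python
from h import *
from bench import env, kinematics, monitor, eyes, job
env.reach([.5,.34,.33],quat(0))
f=eyes.grab_frame("wrist"); np.savez("w1.npz",**f); cv2.imwrite("pics/w1.png",f["frame"][:,:,::-1])
print(f["mtx"].round(1).tolist(),f["view"].round(3).tolist(),proj(f,[.544,.343,0]),proj(f,[.544,.343,.155]),monitor.sense()["clock"])
```

```text
[[287.3, 0.0, 322.4], [0.0, 287.3, 199.9], [0.0, 0.0, 1.0]] [[1.0, -0.001, -0.0, -0.499], [-0.001, -0.959, 0.285, 0.26], [-0.001, -0.285, -0.959, 0.571], [0.0, 0.0, 0.0, 1.0]] [349.69040865 158.06351312] [362.13788656 177.98868643] 3.25
```

View pics/w1.png

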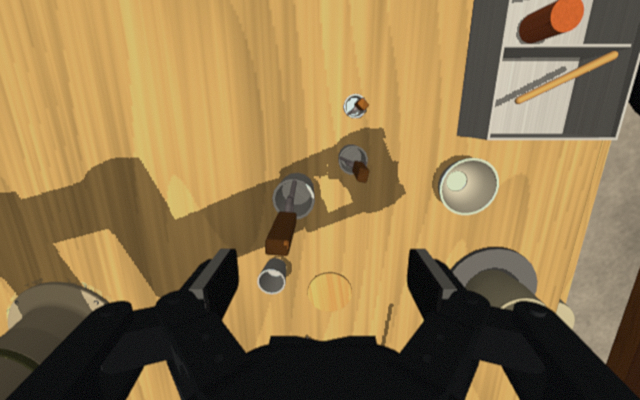

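In the wrist view the middle cup's base is at (352,158) with its handle top near (361,176). The big cup is at (293,197) and the small one at (355,105). I'll zoom in for the yaw.

Run:
```python
from h import *
from bench import env, kinematics, monitor, eyes, job
env.reach([.545,.29,.26],quat(0))
f=eyes.grab_frame("wrist"); np.savez("w2.npz",**f); print(proj(f,[.544,.343,0]),proj(f,[.544,.343,.155]),monitor.sense()["clock"])
u,v=proj(f,[.544,.343,.1]).astype(int); u0,v0=max(u-60,0),max(v-50,0); print(u0,v0)
c=f["frame"][v0:v0+100,u0:u0+130]; cv2.imwrite("pics/w2.png",cv2.resize(c,None,fx=6,fy=6,interpolation=cv2.INTER_CUBIC)[:,:,::-1])
```

```text
[322.43010491 129.09955791] [322.32816345 137.91249022] 3.775
262 83
```

View pics/w2.png

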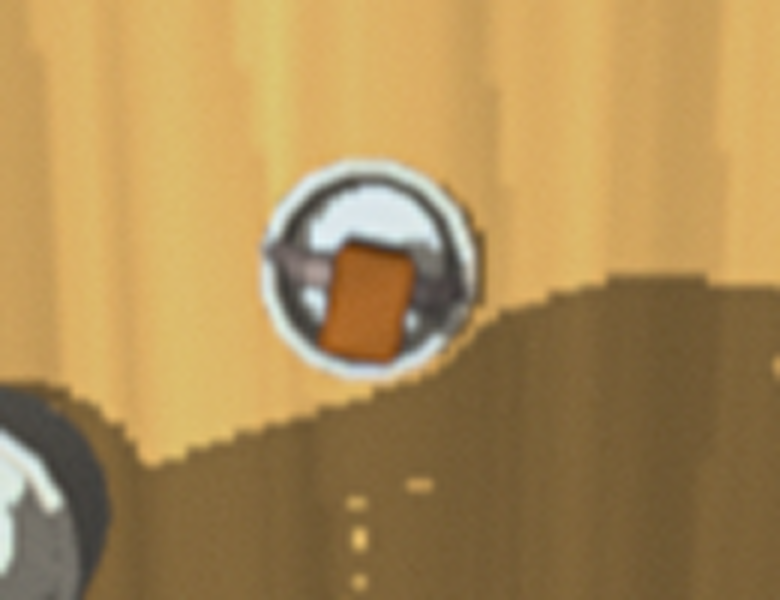

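The crop shows the handle's top face (corners (345,242),(415,250),(395,362),(320,348)), the rim circle centred at (370,270), and arms tilted about -12° from world x.

Run:
```python
from h import *
f=np.load("w2.npz"); hsv=cv2.cvtColor(f["frame"],cv2.COLOR_RGB2HSV)
w=lambda c:np.array([262+(c[0]+.5)/6-.5,83+(c[1]+.5)/6-.5])
C=np.array([onplane(f,w(c),.155)[:2] for c in [(345,242),(415,250),(395,362),(320,348)]])
print(C.round(4).tolist(),np.linalg.norm(C-np.roll(C,1,0),axis=1),"ctr",C.mean(0))
d=(C[0]+C[1]-C[2]-C[3])/2; e=(C[1]+C[2]-C[0]-C[3])/2
print(d,e,"x-axis ang",np.degrees(np.arctan2(d[1],d[0])),"y ang",np.degrees(np.arctan2(e[1],e[0])))
r=[onplane(f,w(c),.045)[:2] for c in [(262,270),(478,270),(370,158),(370,382)]]; print("rim",np.mean(r,0),r[1]-r[0],r[2]-r[3])
```

```text
[[0.5413, 0.3553], [0.5511, 0.3542], [0.5483, 0.3388], [0.5377, 0.3408]] [0.01493282 0.00980719 0.01560753 0.01080147] ctr [0.54459744 0.34726658]
[0.00316597 0.01492936] [ 0.01018403 -0.00152612] x-axis ang 78.02703829548447 y ang -8.522575203714464
rim [0.54502144 0.34669206] [ 4.35640656e-02 -5.06897186e-05] [1.66802936e-05 4.38645154e-02]
```

Run:
```python
from h import *
from bench import env, kinematics, monitor, eyes, job
q=quat(np.radians(-11))
env.reach([.5448,.3469,.25],q)
print(env.movel([.5448,.3469,.1163],velocity=.1,frame=q,guard=6))
env.close_gripper(40); env.hold(.2); s=monitor.sense(); print(s["position"],s["finger_gap"],s["gripper_force"],s["contact_force"])
env.movel([.5448,.3469,.23],velocity=.12,frame=q); env.hold(.2)
s=monitor.sense(); print(s["clock"],s["position"],s["finger_gap"],s["gripper_force"],s["contact_force"])
f=eyes.grab_frame("wrist"); np.savez("w3.npz",**f); cv2.imwrite("pics/w3.png",f["frame"][:,:,::-1])
```

```text
False
[0.54487189 0.34690115 0.11635884] 0.1338779905713495 40.54270684719086 [ 0.85448618 -0.41668727  0.27545166]
7.7917 [0.54466978 0.34684864 0.22941327] 0.13838884106423804 40.22597551345825 [ 0.11844443  0.04551113 -1.60060397]
```

View pics/w3.png

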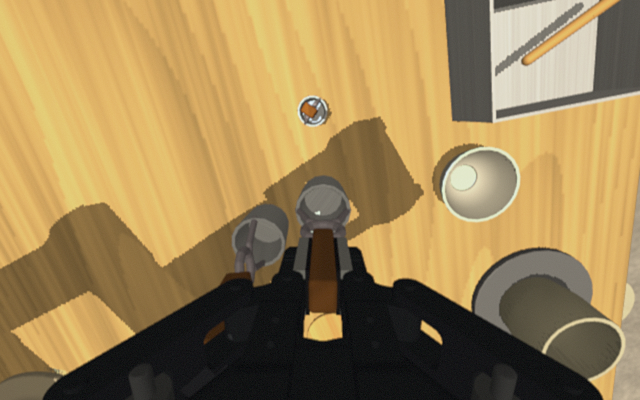

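The cup is held upright and centred between the fingers at (322,270), and weighs about 1.6 N. Now I carry it high over the rail so the wrist camera can measure the rod from close by.

Run:
```python
from h import *
from bench import env, kinematics, monitor, eyes, job
pts={"tip":[.612,.0692,.15],"c2":[.6013,-.0395,.15],"c1":[.6793,-.0909,.15],"col":[.684,-.171,.15]}
s=monitor.sense()
env.movel([.5448,.3469,.33],velocity=.2)
o=np.zeros((400,1280,3),np.uint8)
for i,p in enumerate([[.63,-.06,.33],[.62,-.24,.33]]):
    env.reach(p,quat(0)); env.hold(.2)
    f=eyes.grab_frame("wrist"); np.savez(f"r{i}.npz",**f); o[:,640*i:640*i+640]=f["frame"]
    print({k:proj(f,v).round(0).tolist() for k,v in pts.items()},monitor.sense()["clock"])
cv2.imwrite("pics/r.png",cv2.resize(np.vstack([o[:,:640],o[:,640:]])[:, :],(480,600),interpolation=cv2.INTER_AREA)[:,:,::-1])
```

```text
{'tip': [306.0, 57.0], 'c2': [298.0, 163.0], 'c1': [365.0, 207.0], 'col': [366.0, 267.0]} 10.275
{'tip': [315.0, -176.0], 'c2': [304.0, -24.0], 'c1': [382.0, 36.0], 'col': [382.0, 119.0]} 11.275
```

View pics/r.png

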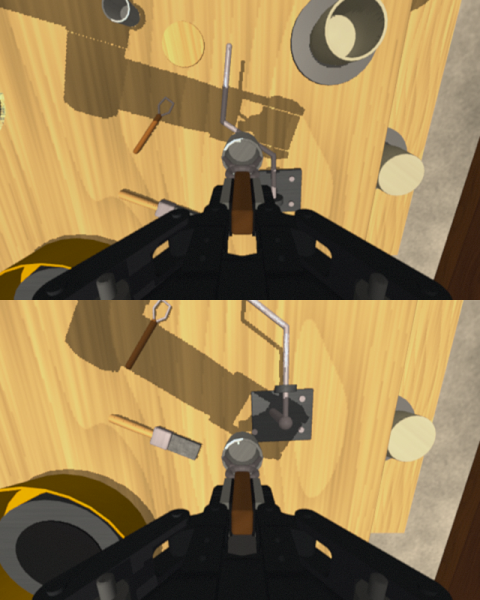

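The first frame (upper) shows the tip at about (304,58) and corner 2 at (296,163) in full-resolution pixels. The second shows corner 1 at (382,36) and the collar at (381,117). I'll refine these by fitting lines to the desaturated rod pixels.

```bash
cat > fit.py <<'E'
from h import *
from scipy.ndimage import map_coordinates
T=np.array([.612,.0692]);C2=np.array([.6013,-.0395]);C1=np.array([.6793,-.0909]);PO=np.array([.6863,-.2211])
def leg(f,a,b,lo,hi,w=.011):
    """rod axis points (z=.15) on leg a->b: centroid of low saturation across"""
    sat=cv2.cvtColor(f["frame"],cv2.COLOR_RGB2HSV)[:,:,1].astype(float)
    d=(b-a)/np.linalg.norm(b-a);n=np.array([-d[1],d[0]]);off=np.linspace(-w,w,45);out=[]
    for t in np.linspace(lo,hi,30):
        c=a+t*(b-a);P=[proj(f,[*(c+o*n),.15]) for o in off];P=np.array(P)
        if P.min()<2 or P[:,0].max()>637 or P[:,1].max()>397: continue
        s=map_coordinates(sat,[P[:,1],P[:,0]],order=1); g=np.clip(np.percentile(s,80)-s-25,0,None)
        if g.max()<25: continue
        out.append([*(c+(g*off).sum()/g.sum()*n),(g>g.max()/2).sum()*(off[1]-off[0])])
    return np.array(out)
def line(p):
    v=cv2.fitLine(p[:,:2].astype(np.float32),cv2.DIST_HUBER,0,1e-4,1e-4).ravel();return v[2:],v[:2]
def cross(l,m):
    t=np.linalg.solve(np.c_[l[1],-m[1]],m[0]-l[0]);return l[0]+t[0]*l[1]
E
python3 - <<'E'
from fit import *
F={n:np.load(n+".npz") for n in ("top0","r0","r1")}
for n,f in F.items():
    L={}
    for k,a,b,lo,hi in [("A",C2,T,.12,.93),("B",C1,C2,.12,.88),("C",PO,C1,.5,.9)]:
        p=leg(f,a,b,lo,hi)
        if len(p)>6:
            L[k]=line(p); v=L[k][1]; v=v*np.sign(v[1]); print(n,k,len(p),"ang from +y",np.degrees(np.arctan2(-v[0],v[1])).round(1),"width",np.median(p[:,2]).round(4),"res",np.std((p[:,:2]-L[k][0])@[-v[1],v[0]]).round(4),L[k][0].round(4))
    if "A" in L and "B" in L: print(n,"c2",cross(L["A"],L["B"]).round(4))
    if "C" in L and "B" in L: print(n,"c1",cross(L["C"],L["B"]).round(4))
rs=lambda im:cv2.resize(im,None,fx=3.2,fy=3.2,interpolation=cv2.INTER_CUBIC)
A=rs(F["r0"]["frame"][40:225,265:385]);B=rs(F["r1"]["frame"][0:185,300:420]);cv2.imwrite("pics/rr.png",np.hstack([A,B])[:,:,::-1])
E
```

```text
top0 A 30 ang from +y -6.1 width 0.0065 res 0.0001 [0.6081 0.0257]
top0 B 30 ang from +y 56.0 width 0.0065 res 0.0001 [ 0.6409 -0.0642]
top0 C 22 ang from +y 2.6 width 0.007 res 0.0002 [ 0.6808 -0.1231]
top0 c2 [ 0.6013 -0.0375]
top0 c1 [ 0.6793 -0.0901]
r0 A 30 ang from +y -6.1 width 0.007 res 0.0001 [0.6049 0.0116]
r0 B 25 ang from +y 54.3 width 0.014 res 0.0015 [ 0.634  -0.0645]
r0 C 7 ang from +y 2.9 width 0.0065 res 0.0 [ 0.6792 -0.1094]
r0 c2 [ 0.5994 -0.0396]
r0 c1 [ 0.6786 -0.0966]
r1 B 11 ang from +y 56.0 width 0.007 res 0.0 [ 0.6598 -0.0779]
r1 C 30 ang from +y 2.7 width 0.007 res 0.0001 [ 0.6803 -0.1347]
r1 c1 [ 0.6783 -0.0904]
```

View pics/rr.png

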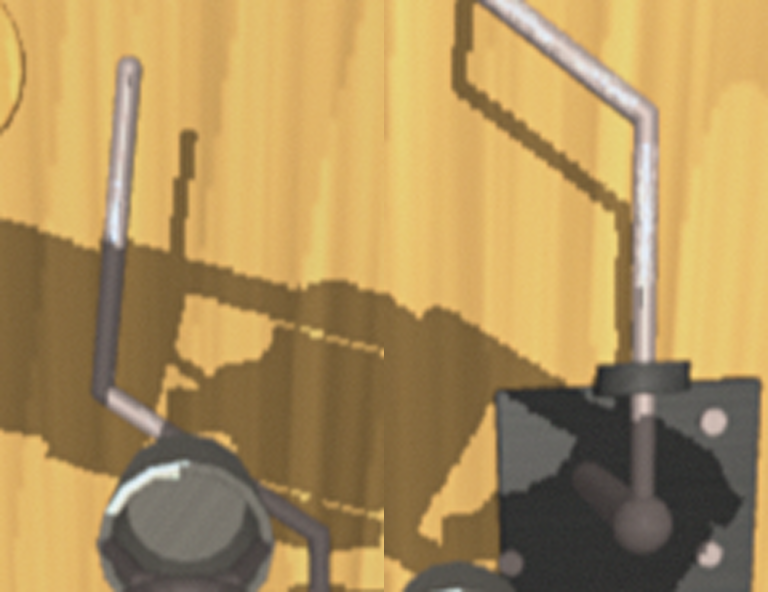

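All three views agree to within 2 mm, giving leg headings of -6.1°, 56° and 2.7° from world +y. I'll take the averages, move in front of the tip, and check the fit.

```bash
cat > path.py <<'E'
from fit import *
from bench import env, kinematics, monitor, eyes, job
TIP=np.array([.6119,.069]);K2=np.array([.6005,-.0375]);K1=np.array([.6787,-.0902]);DC=np.array([-.0462,.9989]);DA=(TIP-K2)/np.linalg.norm(TIP-K2)
AA,AB,AC=np.radians([-6.1,56,2.65]);ZE=.0313
def tcp(xy,z=.15): return np.array([xy[0],xy[1],z+ZE])
def st():
    s=monitor.sense();F=np.array(s["contact_force"]);p=np.array(s["position"]);return s["clock"],p,F
E
python3 - <<'E'
from path import *
f=np.load("r1.npz");print("collar front top edge",onplane(f,(300+645/3.2-384/3.2,364/3.2),.166).round(4),"post",onplane(f,(380,163),.155).round(4))
a=TIP+DA*.035
env.movel([.62,-.1,.335],velocity=.2); env.reach(tcp(a,.30),quat(AA)); env.movel(tcp(a),velocity=.12,frame=quat(AA)); env.hold(.3)
c,p,F=st();print(c,p.round(4),tcp(a).round(4),F.round(2))
rs=lambda im,k:cv2.resize(im,None,fx=k,fy=k,interpolation=cv2.INTER_CUBIC)
s=eyes.grab_frame("scene");t=eyes.grab_frame("top");np.savez("s4.npz",**s);np.savez("t4.npz",**t)
e=np.array([*p[:2],p[2]-ZE]);tip=[*TIP,.15]
for g,n in ((s,"scene"),(t,"top")): print(n,"eye",proj(g,e).round(1),"tip",proj(g,tip).round(1))
u,v=proj(s,e).astype(int);print(u-50,v-40);A=rs(s["frame"][v-40:v+40,u-50:u+40],6)
cv2.imwrite("pics/s4.png",A[:,:,::-1])
E
```

```text
collar front top edge [ 0.6797 -0.1655  0.166 ] post [ 0.6833 -0.218   0.155 ]
14.6583 [0.6157 0.1038 0.1815] [0.6156 0.1038 0.1813] [-0.27 -0.06 -1.52]
scene eye [319.2 181.6] tip [305.2 182.6]
top eye [289.8 202.9] tip [306.5 205.1]
269 141
```

View pics/s4.png

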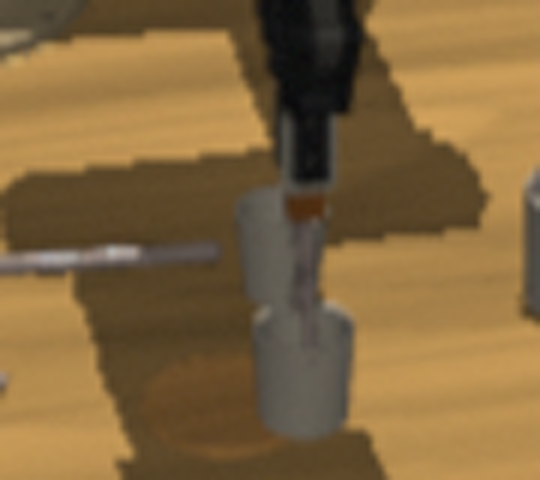

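The scene crop shows the rod's tip at crop (216,250) level with the eye at about (305,244), which matches the predicted pixels. I start threading slowly, with a force guard.

```bash
cat >> path.py <<'E'
F0=np.array([-.25,0.,-1.55])
def go(wps,off=np.zeros(3),v=.03,guard=3.,stop=False):
    """wps: (xy, yaw). Follow; on contact shift a little along the sideways/vertical force and go on."""
    off=np.array(off,float);tries=0;i=0
    while i<len(wps):
        xy,yaw=wps[i];hit=env.movel(tcp(xy)+off,velocity=v,frame=quat(yaw),guard=guard)
        c,p,F=st();F=F-F0;h=np.array([-np.sin(yaw),np.cos(yaw),0]);lat=F-h*(F@h)
        if hit or np.linalg.norm(lat)>1.2: print(i,"hit" if hit else "touch",round(c,2),p.round(4),"along",round(F@h,2),"lat",lat.round(2),"off",off.round(4))
        if np.linalg.norm(lat)>1.2: off+=.001*lat/np.linalg.norm(lat)
        if hit:
            tries+=1
            if tries>8 or (np.linalg.norm(lat)<1 and abs(F@h)>2.5): print("STOP");break
        else: i+=1
    c,p,F=st();print("end",i,len(wps),round(c,2),p.round(4),(F-F0).round(2),"off",off.round(4));return off
E
python3 - <<'E'
from path import *
go([(TIP+DA*d,AA) for d in (.015,.004,-.006,-.016,-.03)])
E
```

```text
0 touch 15.57 [0.6135 0.084  0.1813] along -0.31 lat [ 0.96 -0.1   1.07] off [0. 0. 0.]
end 5 5 17.68 [0.6094 0.039  0.182 ] [ 0.44 -0.13 -0.91] off [ 0.0007 -0.0001  0.0007]
```

```bash
python3 - <<'E'
import re
s=open("path.py").read()
s=s.replace("        c,p,F=st();F=F-F0;","        env.hold(.08);c,p,F=st();F=F-F0;").replace(">1.2",">1.8")
s+='''
def corner(K,din,dout,a0,a1,L=.016,n=8):
    """eye centre along rod through corner K; din/dout unit travel directions"""
    w=[]
    for t in np.linspace(-1,1,n+1):
        m=.5+.5*np.sin(t*np.pi/2); w.append((K+(din if t<0 else dout)*t*L,a0+(a1-a0)*m))
    return w
DB=(K1-K2)/np.linalg.norm(K1-K2)
'''
open("path.py","w").write(s)
E
python3 - <<'E'
from path import *
go([(K2+DA*.035,AA)]+corner(K2,-DA,DB,AA,AB)+[(K2+DB*.03,AB)],v=.025)
E
```

```text
end 11 11 24.64 [ 0.6253 -0.0542  0.1813] [ 0.8  -0.11  0.53] off [0. 0. 0.]
```

Run:
```python
from path import *
go([(K2+DB*.055,AB)]+corner(K1,DB,-DC,AB,AC)+[(K1-DC*.035,AC)],v=.025)
s=eyes.grab_frame("scene");c,p,F=st();u,v=proj(s,[*p[:2],p[2]-ZE]).astype(int)
cv2.imwrite("pics/s5.png",cv2.resize(s["frame"][v-45:v+45,u-60:u+60],None,fx=6,fy=6,interpolation=cv2.INTER_CUBIC)[:,:,::-1])
```

```text
end 11 11 31.2 [ 0.6803 -0.125   0.1813] [0.4  0.82 0.73] off [0. 0. 0.]
```

View pics/s5.png

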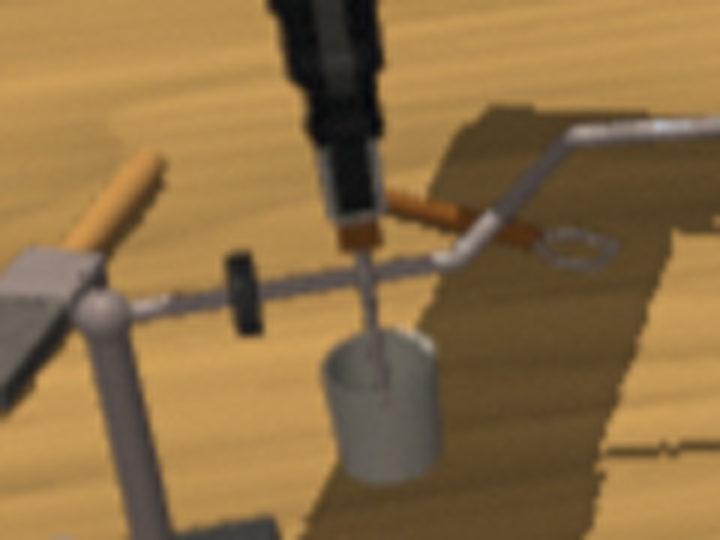

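The eye is round leg C, about 35 mm past corner 1, with the collar ahead at crop (243,293). Now a slow slide until it feels the collar.

Run:
```python
from path import *
go([(K1-DC*.055,AC)],v=.025)
env.hold(.3);c,p,F=st();print(F.round(2))
x=K1-DC*.095
hit=env.movel(tcp(x),velocity=.01,frame=quat(AC),guard=2.)
c,p,G=st();print(hit,c,p.round(4),(G-F).round(2));env.hold(.3);c,p,G=st();print(p.round(4),(G-F).round(2))
```

```text
end 1 1 32.28 [ 0.6812 -0.145   0.1813] [ 0.45 -0.86  0.42] off [0. 0. 0.]
[-0.81  0.26 -2.1 ]
True 34.1917 [ 0.6815 -0.156   0.1805] [-0.31  0.65  1.45]
[ 0.6813 -0.156   0.1798] [ 0.44 -0.05  0.65]
```

Run:
```python
from path import *
for k in range(4):
    N=np.array([monitor.sense()["contact_force"] for _ in range(1)]);c,p,F=st()
    y=K1-DC*.095
    hit=env.movel(tcp(y),velocity=.01,frame=quat(AC),guard=3.5)
    env.hold(.25);L=[]
    for _ in range(6): env.hold(.03);c,p,G=st();L.append(G)
    m=np.mean(L,0);print(hit,round(c,2),p.round(4),m.round(2),np.std(L,0).round(2))
    if hit and m[1]>1.2: break
```

```text
True 35.49 [ 0.681  -0.1558  0.1786] [ 0.05 -0.11 -1.22] [0.39 0.25 0.24]
True 36.53 [ 0.6806 -0.1559  0.1774] [ 0.19 -0.16 -1.41] [0.27 0.46 0.43]
True 37.57 [ 0.6804 -0.1561  0.1765] [ 0.4  -0.15  1.95] [0.58 0.19 0.6 ]
True 38.59 [ 0.6805 -0.1562  0.1764] [0.3  0.17 3.31] [0.31 0.44 0.13]
```

Contact recurs at y ≈ -0.156, but each guarded stop lets the arm sag a little. I'll lift back to the rod's centre and probe in 1 mm steps, watching the force along the rod.

Run:
```python
from path import *
def mean():
    L=[]
    for _ in range(8): env.hold(.03);c,p,G=st();L.append(np.r_[p,G])
    return c,np.mean(L,0)
def on(y): return tcp(K1+DC*((y-K1[1])/DC[1]))
env.movel(on(-.152),velocity=.02,frame=quat(AC));c,m=mean();print(round(c,2),m.round(4)[:3],m[3:].round(2));b=m
for k in range(1,12):
    hit=env.movel(on(-.152-.001*k),velocity=.02,frame=quat(AC),guard=7.);c,m=mean();print(hit,round(c,2),m.round(4)[:3],m[3:].round(2))
    if m[4]-b[4]>3 or hit: break
```

```text
39.33 [ 0.6815 -0.152   0.1811] [-0.2  -0.11 -1.52]
False 39.85 [ 0.6816 -0.153   0.1813] [-0.01  0.29 -1.52]
False 40.37 [ 0.6816 -0.154   0.1813] [-0.13 -0.22 -1.6 ]
False 40.88 [ 0.6817 -0.155   0.1813] [ 0.42  0.06 -1.42]
False 41.4 [ 0.6818 -0.156   0.1813] [-0.27  0.59 -1.71]
False 41.92 [ 0.6818 -0.1563  0.1813] [-0.92  5.44 -0.22]
```

There is real contact at y = -0.1563, about 5 mm short of where the post and collar measurements put home. It may be the handle's 16 mm deep lower end (13 mm above the eye centre) meeting the 16 mm radius collar rim. I test this by raising the eye within its play and probing again.

```bash
cat >> path.py <<'E'
def mean():
    L=[]
    for _ in range(8): env.hold(.03);c,p,G=st();L.append(np.r_[p,G])
    return c,np.mean(L,0)
def on(y,dz=0): return tcp(K1+DC*((y-K1[1])/DC[1]),.15+dz)
E
python3 - <<'E'
from path import *
def show(h):
    c,m=mean();print(h,round(c,2),m.round(4)[:3],m[3:].round(2));return m
env.movel(on(-.154),velocity=.02,frame=quat(AC))
for dz in (.002,.003,.004):
    h=env.movel(on(-.154,dz),velocity=.02,frame=quat(AC),guard=5.);m=show(h)
    if m[5]<-4 or h: break
for k in range(1,11):
    h=env.movel(on(-.154-.001*k,dz),velocity=.02,frame=quat(AC),guard=7.);m=show(h)
    if m[4]>3 or h: break
E
```

```text
False 42.73 [ 0.6816 -0.1541  0.1833] [ 0.09 -0.13 -1.55]
False 43.25 [ 0.6816 -0.154   0.1843] [-0.06  0.04 -1.59]
False 43.77 [ 0.6817 -0.154   0.1853] [ 0.15  0.02 -1.76]
False 44.28 [ 0.6817 -0.155   0.1853] [-0.26  0.09 -1.44]
False 44.8 [ 0.6817 -0.156   0.1853] [-0.19  0.32 -1.53]
False 45.32 [ 0.6818 -0.157   0.1853] [ 0.32 -0.23 -1.53]
False 45.83 [ 0.6818 -0.158   0.1853] [ 0.29  0.01 -1.44]
False 46.35 [ 0.6819 -0.159   0.1853] [-0.29  0.23 -1.36]
False 46.87 [ 0.6819 -0.16    0.1853] [ 0.24 -0.12 -1.26]
False 47.38 [ 0.682  -0.161   0.1853] [ 0.19  0.38 -1.14]
False 47.9 [ 0.682  -0.1614  0.1853] [-0.36  5.51 -0.25]
```

Confirmed: with the eye raised 4 mm it goes to y = -0.1614, exactly 5 mm further, so the eye itself now touches the stop. I lower it gently until its weight is carried, then let go.

Run:
```python
from path import *
def show(h):
    c,m=mean();print(h,round(c,2),m.round(4)[:3],m[3:].round(2));return m
env.movel(on(-.1612,.004),velocity=.02,frame=quat(AC));m=show(0)
for dz in (.0035,.003,.0025,.002):
    h=env.movel(on(-.1612,dz),velocity=.01,frame=quat(AC),guard=5.);m=show(h)
    if m[5]>-.2 or h: break
```

```text
0 48.42 [ 0.682  -0.1612  0.1853] [ 0.07  3.13 -0.71]
False 48.93 [ 0.682  -0.1612  0.1849] [ 0.02  3.05 -0.37]
False 49.45 [ 0.682  -0.1612  0.1843] [0.32 2.93 0.03]
```

Run:
```python
from path import *
def show(h):
    c,m=mean();print(h,round(c,2),m.round(4)[:3],m[3:].round(2));return m
env.movel(on(-.1606,.003),velocity=.02,frame=quat(AC));m=show(0)
for dz in (.0025,.002,.0015):
    if m[5]>-.2: break
    h=env.movel(on(-.1606,dz),velocity=.01,frame=quat(AC),guard=6.);m=show(h)
```

```text
0 49.97 [ 0.6819 -0.161   0.1843] [ 0.09 -0.52 -0.51]
False 50.48 [ 0.682  -0.1608  0.1842] [-1.37 -1.13  3.44]
```

```bash
python3 - <<'E'
from path import *
def show(h):
    c,m=mean();print(h,round(c,2),m.round(4)[:3],m[3:].round(2));return m
a=eyes.grab_frame("scene")
env.movel(on(-.1609,.0028),velocity=.01,frame=quat(AC));m=show(0)
env.release();env.hold(.6);m=show("rel");print(monitor.sense()["finger_gap"])
s=eyes.grab_frame("scene");np.savez("s6a.npz",**a);np.savez("s6.npz",**s)
w=eyes.grab_frame("wrist");np.savez("w6.npz",**w)
E
python3 - <<'E'
from h import *
def blob(f,box,mk):
    x0,x1,y0,y1=box;hsv=cv2.cvtColor(f["frame"],cv2.COLOR_RGB2HSV).astype(int)[y0:y1,x0:x1]
    m=mk(hsv);n,l,st,c=cv2.connectedComponentsWithStats(m.astype(np.uint8));i=1+np.argmax(st[1:,4]);return (c[i]+[x0,y0]).round(2),st[i].tolist()
wood=lambda h:(h[...,1]>140)&(h[...,0]<14)&(h[...,2]<190)&(h[...,2]>40)
for n in ("s6a","s6"):
    f=np.load(n+".npz");e=np.array([.682,-.161,.153]);u,v=proj(f,e+[0,0,.04]).astype(int)
    cu,cv=proj(f,e-[0,0,.06]).astype(int)
    print(n,"handle exp",u,v,blob(f,(u-12,u+12,v-18,v+18),wood),"cup exp",cu,cv,blob(f,(cu-16,cu+16,cv-14,cv+14),lambda h:(h[...,1]<70)&(h[...,2]>70)))
f=np.load("w6.npz");u,v=proj(f,[.682,-.161,.225]).astype(int);print("wrist handle top exp",u,v,blob(f,(u-40,u+40,max(v-40,0),v+40),wood))
E
```

```text
0 51.05 [ 0.682  -0.1608  0.1841] [-1.4  -0.46  3.41]
rel 52.62 [ 0.682  -0.1609  0.1841] [ 0.3   0.21 -0.03]
0.9967488651609165
s6a handle exp 207 194 (array([210.5, 203. ]), [14, 26, 4, 4, 6]) cup exp 214 231 (array([214.7 , 231.74]), [7, 0, 20, 28, 400])
s6 handle exp 207 194 (array([205. , 181.2]), [8, 5, 5, 2, 5]) cup exp 214 231 (array([214.12, 231.86]), [6, 0, 20, 28, 399])
wrist handle top exp 325 297 (array([321.31, 266.88]), [33, 0, 7, 20, 32])
```

Run:
```python
from path import *
env.movel(on(-.1609,.10),velocity=.08,guard=4.);env.hold(.8);m=np.load("s6.npz")["frame"].astype(int)
f=eyes.grab_frame("scene");env.hold(.4);g=eyes.grab_frame("scene")
for z in (.04,-.06):
    u,v=proj(f,np.array([.682,-.161,.153+z])).astype(int);W=np.s_[v-16:v+16,u-18:u+18]
    print(z,"diff to release",np.abs(f["frame"].astype(int)-m)[W].mean().round(2),"still",np.abs(f["frame"].astype(int)-g["frame"])[W].mean().round(2))
h=cv2.cvtColor(g["frame"],cv2.COLOR_RGB2HSV).astype(int);u,v=proj(g,[.682,-.161,.193]).astype(int)
M=((h[...,1]>110)&(h[...,0]<14)&(h[...,2]<170))[v-22:v+22,u-14:u+14].astype(np.uint8);n,l,s,c=cv2.connectedComponentsWithStats(M);i=1+np.argmax(s[1:,4])
print("handle exp",u,v,"bottom/top exp",proj(g,[.682,-.161,.166]).round(1),proj(g,[.682,-.161,.225]).round(1),"found",c[i]+[u-14,v-22],s[i]+[u-14,v-22,0,0,0],monitor.sense()["clock"])
```

```text
0.04 diff to release 18.51 still 0.87
-0.06 diff to release 1.24 still 0.88
handle exp 207 194 bottom/top exp [209.8 205.3] [205.7 182.2] found [208.25 193.75] [206 192   5   4   8] 55.3917
```

The cup hasn't moved since release and is at rest where the eye touched the stop, so I hand in.

```bash
python3 -c "
from bench import job
print(job.hand_in())"
```

```text
the job is handed in; nothing more can be done
None
```

I slid the cup along the rod to the stop, let go of it, and handed the job in. The camera shows it at rest with the eye at about rail y = 58 mm, sitting about 3 mm above the rod's axis because the bottom of its handle rests on the stop collar.

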